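Clear the caliper stand and measure the black wheel nut across its flats

TASK

First take the bright nut off the grey caliper stand and stand it upright on the blue mat, then slide the caliper open, stand the black nut upright on the stand between the two orange jaw pads with a pair of its flats facing them, and slide the caliper shut until both pads press lightly on those flats. Let go and leave the jaws closed on the black nut, both nuts standing. Do not disturb the other bright nut on the mat, the green tin or the white carton.

Things in the scene. Friction and masses are not known exactly. Their poses are not given: they have to be found in the camera images.
- black_nut: The black closed wheel nut, a hexagon standing upright on the blue mat. 36 mm tall, 20.4 mm across its flats and 23.6 mm across its corners near the foot, tapering to 18.8 mm across the flats 30 mm up, domed above. Origin at the centre of its underside, z up. One pair of flats faces its own +x and -x; the other two pairs are turned by 60 and 120 degrees about z. 55 g.
- stand_nut: The bright chromed wheel nut that stands on the caliper stand, in the way of the sliding jaw's pad as it opens; shape, size, axes and weight as the black nut's. It is to go onto the blue mat, anywhere free. Origin at the centre of its underside.
- mat_nut: The other bright chromed wheel nut, same shape and size, standing on the blue mat; leave it alone. Origin at the centre of its underside.
- paste_tin: Green round tin, 70 mm across, 60 mm tall, loose, beside the mat; leave it alone. Origin at the centre of its underside.
- carton: Small white carton standing on end, 25 mm (its x) by 42 mm (its y), 112 mm tall, loose and easily tipped, beside the mat; leave it alone. Origin at the centre of its underside.
- nut_mat: Thin blue mat lying on the console, 90 mm (its x) by 190 mm (its y), 3 mm thick, fixed. At the start the black nut and one bright nut stand on it, 50 to 135 mm apart, roughly along its y axis. Origin at the centre of its underside.
- stand: Grey bench stand holding the caliper, fixed: plate 100 mm (its x) by 206 mm (its y), 6 mm thick. The nut is to stand on this plate (top 6 mm above the console), on the black patch inlaid flush in it under the jaws. Two black risers, 20 mm above the console, hold the beam 80 mm either side of the origin along y. Origin at the centre of the plate's underside.
- caliper: Digital caliper lying flat in the stand, axes as the stand's, origin 18 mm above the console. Its beam (x = +8 to +24 mm, 180 mm long in y) is fixed. Its jaws point to -x and carry orange pads at x = -31 to +3 mm, 20 mm deep in y, from 14 to 24 mm above the console; the fixed one is at the +y end. Nothing on the stand is higher than 27 mm above the console.
- caliper_slider: The caliper's slider with the sliding jaw and its orange pad. It slides along the caliper's y: towards -y opens the jaws, towards +y shuts them. Its drag is about 1 N (a little more with speed) and it stays where it is left. To move it, pinch the dark slider body across its 25 mm width (along the caliper's x) at point slider_grip.
- jaw_gap (a joint): Gap between the two orange pads in m: 0 shut, 0.075 fully open. It starts nearly shut, at 0 to 12 mm. With the nut's flats between the pads it reads about 0.020; across its corners about 0.023. The sliding pad's back is 20 mm behind its face.
- fixed_face (a point): Centre of the fixed pad's measuring face, 19 mm above the console; its axes are the caliper's, the face looks to -y.
- moving_face (a point): Centre of the sliding pad's measuring face, 19 mm above the console; the face looks to +y.
- slider_grip (a point): Where to pinch the slider: middle of the free part of its body, 24.6 mm above the console. The body is 25 mm wide in the caliper's x, from 22 to 27 mm above the console, free for 12 mm towards -y and 14 mm towards +y, where the jaw begins. The beam below is narrower (16 mm), so fingertips may reach down to 15 mm above the console beside it.
- fixed_pad: The orange pad on the fixed jaw; origin and axes are the caliper's. Its measuring face is at y = +72 mm and looks to -y, towards the sliding pad.

How it is judged:
On the way, in this order (a step that is already met when the one before it is completed fails the run):
1. the bright nut from the stand stands upright on the blue mat, let go (x of stand_nut in the frame of nut_mat between -0.045 and 0.045 m and y of stand_nut in the frame of nut_mat between -0.095 and 0.095 m and height (world z) of stand_nut below 0.006 m and angle between stand_nut's own z axis and vertical below 0.1 rad and contact force between the fingers and stand_nut below 0.1 N), for 0.1 s.
2. the jaws are open and the black nut stands upright on the stand's plate between the two pads (value of joint jaw_gap above 0.0235 m and x of black_nut in the frame of caliper between -0.028 and 0 m and y of black_nut in the frame of caliper below 0.0645 m and y of black_nut in the frame of moving_face above 0.0075 m and height (world z) of black_nut below 0.009 m and angle between black_nut's own z axis and vertical below 0.1 rad), for 0.1 s.
3. the slider is closed on the nut until both pads press on its flats with more than 1 N (contact force between each of caliper_slider, fixed_pad and black_nut above 1 N and value of joint jaw_gap between 0.0175 and 0.0216 m), for 0.2 s.
At the end, for the whole second after the job is handed in: The black nut stands upright (within 0.1 rad) and at rest on the stand's plate between the orange pads, the pads left closed on a pair of its flats (gap 17.5 to 21.6 mm), and the bright nut from the stand stands upright and at rest on the blue mat, its centre within the mat's edges (value of joint jaw_gap between 0.0175 and 0.0216 m and x of black_nut in the frame of caliper between -0.028 and 0 m and y of black_nut in the frame of caliper below 0.0645 m and y of black_nut in the frame of moving_face above 0.0075 m and height (world z) of black_nut between 0.004 and 0.009 m and angle between each of black_nut, stand_nut's own z axis and vertical below 0.1 rad and linear speed of each of black_nut, stand_nut below 0.01 m/s and x of stand_nut in the frame of nut_mat between -0.045 and 0.045 m and y of stand_nut in the frame of nut_mat between -0.095 and 0.095 m and height (world z) of stand_nut below 0.006 m); the robot touches nothing.
It fails at once if the jaws squeeze the nut with more than 30 N (contact force between caliper_slider and black_nut above 30 N).
It fails at once if the bright nut on the mat is moved more than 20 mm or knocked over (distance of mat_nut from where it was at the start of the episode above 0.02 m or angle between mat_nut's own z axis and vertical above 0.3 rad).
It fails at once if the tin or the carton is moved more than 20 mm or knocked over (distance of any of paste_tin, carton from where it was at the start of the episode above 0.02 m or angle between any of paste_tin, carton's own z axis and vertical above 0.3 rad).
It also fails if it takes over 72 s, if anything falls off the work surface, if the arm or the gripper's body presses on something with over 40 N, if the wrist force passes 120 N, or if a joint passes its speed limit or range.

ROBOT

A 6-joint arm with a two-finger parallel gripper is mounted at the origin on a cart in front of the work surface, level with it; the furniture and walls round the work are solid. World frame = base frame: x ahead of the robot, y to its left, z up, the work surface at z = 0. Lengths are in m, angles in rad, forces in N, time in s.
With the tool pointing down it reaches from about 0.225 to 0.875 m from the base axis. Payload 3.4 kg.
Tool frame: the origin (TCP) lies on the centre line of the jaws, within the pads' length; the fingertips stand 22 mm ahead of it and the grasp point (between the pads) lies 3 mm ahead of it; z points along the fingers, y is the line along which they close (so a half turn about z gives the same grasp; the last joint's range is limited). The gripper opens to 85 mm and grips with 20 to 120 N. Pads are 22 mm wide; open, the fingers measure 114 mm over their backs; the gripper's body (76 mm by 85 mm) begins 54 mm behind the grasp point. The pads swing forward as they close: fully open they stand 13 mm farther back than shut.
Start: joints at [-1.343, 0.276, 1.505, -0, 1.361, -0.121], TCP at [0.197, -0.54, 0.253] pointing down, gripper open.
Joint ranges: [-2.89, 2.89], [-0.75, 2.08], [0.22, 2.7], [-1.18, 4.32], [0.11, 2.71], [-2.7, 2.7]. Speed limits (rad/s): [2.57, 2.57, 3.14, 3.14, 3.14, 3.14].

INTERFACE

Orientations are given as a unit quaternion [w, x, y, z].
In Python, from rig import manip gives the robot as it stands.
- The arm moves only by the shell command python3 steer.py FILE [OPENING] [FORCE], which reads ROWS from the file FILE. ROWS is a JSON list of rows, 1 to 5 of them, each written [[dx, dy, dz], turn]: dx, dy, dz in m, then a turn about the tool's z in rad; each row shifts and turns the commanded pose from where the row before left it, along the tool's axes as they then stand; what a row does not reach is not made up. A row lasts 1/12 s, in which the tool goes at most 0.0417 m and 0.125 rad, less where a joint would pass 70% of its speed; a pose out of reach is approached as far as the arm can. OPENING is the finger opening in m, set as the command begins (- or left out keeps the last). The fingers move at their own pace and stop on an object; FORCE is the grip in N (left out, the last holds). Time passes only in rows, so rows that do not move let the fingers close. It prints the time, the measured TCP pose, the force, the opening and the grip force at its end. Input that does not fit is refused with a message, and nothing moves.
- manip.get_state(): the state, without advancing time (a new reading comes with each control period).
- manip.get_image(name): name is "scene" or "top" or "wrist"; returns a dict with "img" (384x512x3 uint8, red, green, blue), "camera_matrix" (3x3 intrinsics, pixels), "k1" (the pictures are not rectified: a ray, as slopes to the right and down, at radius r is drawn at 1 + k1 r^2 times it, then the intrinsics apply), "T" (4x4, takes a point from camera to world coordinates); the wrist camera has in their place "hand_eye" (4x4, takes a point from camera to tool coordinates, whose origin is the TCP and whose axes are the flange's). Camera axes: x right, y down, z forward; pixel columns grow to the right and rows downward; lengths in m; the calibration is good to about 2 mm. A picture is of the moment at which its call begins: read the wrist's pose just before it. There is no depth.
- manip.sign_off(): hands the job in; it is judged then, once.
The state is a dict: "clock": time; "qpos": joint angles; "qd": joint speeds; "effort": joint torques, N m; "position": TCP position; "ee_rot": TCP orientation; "contact_force": force on the tool from outside, world axes, zero at the start; "moment": the same for the moment, N m; "width": finger opening in m; "gripper_force": force on a finger pad.
Only numpy, scipy, OpenCV 4.12 (cv2) and the standard library are available. Lean on these libraries where they do the work, as an engineer would, in place of code of your own. Each camera call takes 0.05 s, during which the arm holds its last target. There are 200 camera calls.

## Working session

There is one attempt and no reset: what is moved stays moved. The work goes in short steps, Python scripts to look and compute and a shell command to move; the robot and the scene stay as the last step left them, time stands still between calls to the robot, and variables do not carry over. Pictures are saved under pics/ and viewed, at most 10 in all, crops included, and the job is handed in when it is done.

```bash
ls; mkdir -p pics
cat > h.py <<'E'
from rig import manip
import numpy as np, cv2
from scipy.spatial.transform import Rotation as R
def snap(name,fn=None):
    s=manip.get_state(); d=manip.get_image(name)
    T=np.array(d["T"]) if "T" in d else pose(s)@np.array(d["hand_eye"])
    d["T"]=T
    if fn:
        cv2.imwrite(f"pics/{fn}.png",cv2.cvtColor(d["img"],cv2.COLOR_RGB2BGR))
        np.savez(f"pics/{fn}.npz",T=T,K=d["camera_matrix"],k1=d["k1"],img=d["img"])
    return d
def pose(s):
    w,x,y,z=s["ee_rot"]; T=np.eye(4); T[:3,:3]=R.from_quat([x,y,z,w]).as_matrix(); T[:3,3]=s["position"]; return T
def load(fn):
    z=np.load(f"pics/{fn}.npz"); return dict(T=z["T"],camera_matrix=z["K"],k1=float(z["k1"]),img=z["img"])
def px2w(d,uv,z):
    K=np.array(d["camera_matrix"]); out=[]
    for (u,v),zz in zip(np.atleast_2d(uv),np.broadcast_to(z,len(np.atleast_2d(uv)))):
        p=np.array([(u-K[0,2])/K[0,0],(v-K[1,2])/K[1,1]]); q=p.copy()
        for _ in range(30): q=p/(1+d["k1"]*(q@q))
        r=d["T"][:3,:3]@np.array([*q,1]); c=d["T"][:3,3]; out.append(c+r*(zz-c[2])/r[2])
    return np.array(out)
def w2px(d,P):
    K=np.array(d["camera_matrix"]); P=np.atleast_2d(P)
    c=(P-d["T"][:3,3])@d["T"][:3,:3]; q=c[:,:2]/c[:,2:]; q=q*(1+d["k1"]*(q**2).sum(1,keepdims=True))
    return q*[K[0,0],K[1,1]]+[K[0,2],K[1,2]]
E
python3 - <<'E'
from h import *
for n in ("top","scene","wrist"):
    d=snap(n,n+"0"); print(n,d["T"].round(3).tolist(),d["k1"])
print(d["hand_eye"]); print(d["camera_matrix"])
s=manip.get_state(); print(s); print(pose(s).round(3))
E
```

```text
pics
rig.py
steer.py
top [[-0.022, -0.994, 0.108, 0.414], [-1.0, 0.02, -0.018, 0.098], [0.015, -0.108, -0.994, 1.018], [0.0, 0.0, 0.0, 1.0]] -0.06659455278634399
scene [[-0.711, -0.325, 0.624, -0.029], [-0.703, 0.349, -0.619, 0.639], [-0.016, -0.879, -0.476, 0.486], [0.0, 0.0, 0.0, 1.0]] -0.06859149696196386
wrist [[0.341, -0.889, -0.306, 0.276], [-0.94, -0.324, -0.109, -0.512], [-0.003, 0.325, -0.946, 0.372], [0.0, 0.0, 0.0, 1.0]] -0.021562945235632076
[[-3.43013419e-04 -9.45681058e-01 -3.25095706e-01  8.46032612e-02]
 [ 9.99999525e-01 -2.78360579e-05 -9.74141514e-04  9.93725361e-04]
 [ 9.12177795e-04 -3.25095886e-01  9.45680619e-01 -1.19526161e-01]
 [ 0.00000000e+00  0.00000000e+00  0.00000000e+00  1.00000000e+00]]
[[284.99525674   0.         251.02636569]
 [  0.         284.99525674 189.91537107]
 [  0.           0.           1.        ]]
{'clock': 0.15, 'qpos': array([-1.34297619e+00,  2.76422504e-01,  1.50585186e+00,  1.52869191e-05,
        1.36069652e+00, -1.20972926e-01]), 'qd': array([ 0.00024573,  0.00026392, -0.00334959,  0.00081584, -0.00067141,
       -0.00020807]), 'effort': array([ 1.19020395e-03, -4.17145479e+01, -2.46031290e+01,  1.05928737e-04,
        7.66260666e-03,  1.58126704e-05]), 'position': array([ 0.19644445, -0.54000872,  0.25265013]), 'ee_rot': array([-6.88533115e-04,  9.84831472e-01,  1.73512238e-01, -2.93339965e-05]), 'contact_force': array([ 0.43286398, -0.50804581, -0.61197964]), 'moment': array([ 0.03885204,  0.01514112, -0.04297174]), 'gripper_force': 0.0, 'width': 0.0854983207546592}
[[ 0.94   0.342 -0.     0.196]
 [ 0.342 -0.94   0.001 -0.54 ]
 [ 0.    -0.001 -1.     0.253]
 [ 0.     0.     0.     1.   ]]
```

View pics/top0.png

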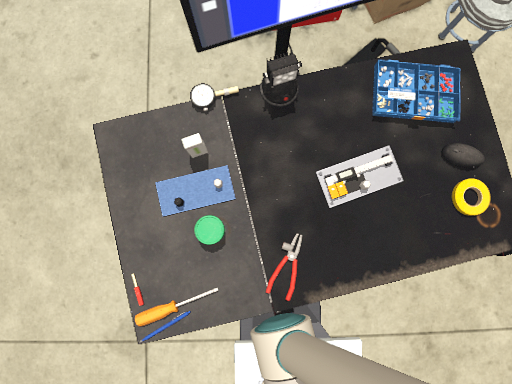

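The top view shows the mat at about (195,190), with the black nut at (179,202) and a bright nut at (218,183). The tin is at (209,230), the carton at (193,146) and the stand at (360,177), with its bright nut near (365,185).

Run:
```python
from h import *
d=load("top0"); im=d["img"]
hsv=cv2.cvtColor(im,cv2.COLOR_RGB2HSV)
m=cv2.inRange(hsv,(100,90,60),(120,255,255)); m[:,:140]=0;m[:150]=0;m[:,250:]=0
m=cv2.morphologyEx(m,cv2.MORPH_CLOSE,np.ones((9,9)))
c=max(cv2.findContours(m,0,2)[0],key=cv2.contourArea)
b=cv2.boxPoints(cv2.minAreaRect(c)); w=px2w(d,b,.003); print("mat",b,w.round(4),w.mean(0),np.linalg.norm(np.diff(w,axis=0),axis=1))
g=cv2.cvtColor(im,cv2.COLOR_RGB2GRAY)
sub=im[140:215,305:415]; 
ms=((g>95)*255).astype(np.uint8); mm=np.zeros_like(ms); mm[140:212,310:410]=ms[140:212,310:410]; mm=cv2.morphologyEx(mm,cv2.MORPH_CLOSE,np.ones((9,9)))
c=max(cv2.findContours(mm,0,2)[0],key=cv2.contourArea)
b=cv2.boxPoints(cv2.minAreaRect(c)); w=px2w(d,b,.006); print("stand",b,w.round(4),w.mean(0),np.linalg.norm(np.diff(w,axis=0),axis=1))
A=cv2.resize(im[135:245,150:240],None,fx=4,fy=4,interpolation=cv2.INTER_CUBIC)
B=cv2.resize(im[140:214,310:410],None,fx=4.3,fy=4.3,interpolation=cv2.INTER_CUBIC)
H=max(A.shape[0],B.shape[0]); o=np.zeros((H,A.shape[1]+B.shape[1],3),np.uint8); o[:A.shape[0],:A.shape[1]]=A;o[:B.shape[0],A.shape[1]:]=B
cv2.imwrite("pics/crop0.png",o[:,:,::-1]); print(o.shape)
```

```text
mat [[154.5611  182.25381]
 [226.76532 164.8713 ]
 [234.88138 198.5841 ]
 [162.67715 215.96661]] [[0.5556 0.3541 0.003 ]
 [0.5967 0.1689 0.003 ]
 [0.5095 0.1494 0.003 ]
 [0.469  0.3329 0.003 ]] [0.5327052 0.2513349 0.003    ] [0.18968951 0.08939334 0.18792621]
stand [[315.11847 171.16232]
 [389.67365 143.75235]
 [403.20477 180.55707]
 [328.6496  207.96704]] [[ 0.5756 -0.0571  0.006 ]
 [ 0.6444 -0.2554  0.006 ]
 [ 0.5469 -0.2852  0.006 ]
 [ 0.4804 -0.0882  0.006 ]] [ 0.56181055 -0.1714769   0.006     ] [0.20989556 0.10188246 0.2079816 ]
(440, 790, 3)
```

View pics/crop0.png

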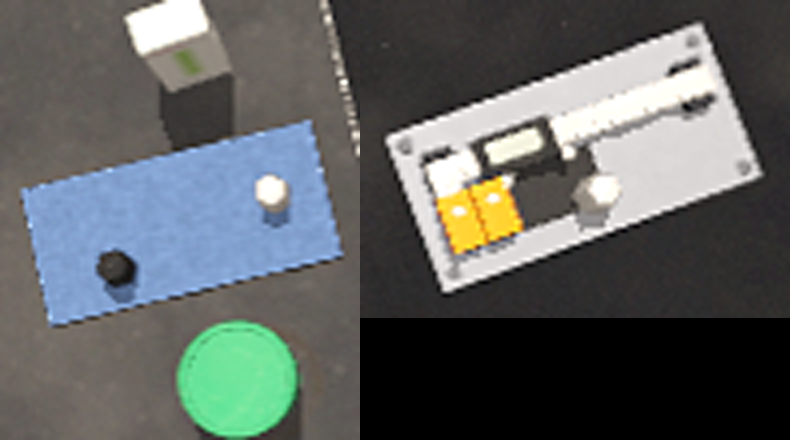

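View pics/scene0.png

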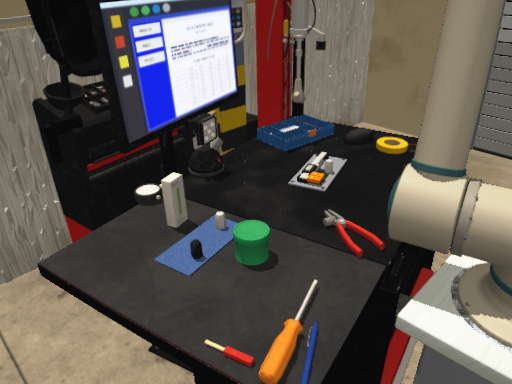

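The crop shows the stand's orange pads on the left, with the fixed jaw on the world +y side. The bright nut stands just right of the black patch, around crop (600,190). The scene view shows nothing tall near the path.

Run:
```python
from h import *
d=load("top0")
uv=[(310+(600-360)/4.3,140+188/4.3),(150+272/4,135+190/4),(150+116/4,135+266/4)]
w=px2w(d,uv,[.042,.039,.039]); print(w)
T=pose(manip.get_state())
c=np.array([.5618,-.1715,0]);y=np.array([-.328,.945,0]);x=np.array([.945,.328,0])
print("stand nut in cal",(w[0]-c)@x,(w[0]-c)@y)
t=w[0].copy(); t[2]=.16; print("delta tool",T[:3,:3].T@(t-T[:3,3]))
```

```text
[[ 0.53606149 -0.17661915  0.042     ]
 [ 0.54669534  0.18852381  0.039     ]
 [ 0.50171006  0.2845766   0.039     ]]
stand nut in cal -0.026001972652131156 0.0036046305266282932
delta tool [ 0.44334316 -0.22531414  0.0930384 ]
```

```bash
echo '[[[0.034,-0.0173,0.005],0],[[0.034,-0.0173,0.005],0],[[0.034,-0.0173,0.005],0],[[0.034,-0.0173,0.005],0],[[0.034,-0.0173,0.005],0]]' > path.dat && python3 steer.py path.dat
echo '[[[0.034,-0.0173,0.005],0],[[0.034,-0.0173,0.005],0],[[0.034,-0.0173,0.005],0],[[0.034,-0.0173,0.005],0],[[0.034,-0.0173,0.005],0]]' > path.dat && python3 steer.py path.dat
echo '[[[0.034,-0.0173,0.005],0],[[0.034,-0.0173,0.005],0],[[0.034,-0.0173,0.005],0],[[0,0,0],0],[[0,0,0],0]]' > path.dat && python3 steer.py path.dat 0.05
python3 - <<'E'
from h import *
d=snap("wrist","w1"); print(d["T"].round(3)); print(manip.get_state()["position"])
cv2.imwrite("pics/w1v.png",cv2.resize(d["img"],(800,600),interpolation=cv2.INTER_CUBIC)[:,:,::-1])
E
```

```text
clock: 0.57
position: [0.3274, -0.3995, 0.2279]
ee_rot: [-0.0, 0.985, 0.173, 0.0]
contact_force: [0.5, 0.6, 0.9]
width: 0.0855
gripper_force: 0.0
clock: 0.98
position: [0.4578, -0.2599, 0.203]
ee_rot: [0.0, 0.985, 0.174, -0.0]
contact_force: [-0.1, -0.8, 0.1]
width: 0.0852
gripper_force: 0.0
clock: 1.4
position: [0.5357, -0.1762, 0.1875]
ee_rot: [-0.0, 0.984, 0.175, -0.001]
contact_force: [0.5, -0.7, -0.5]
width: 0.0498
gripper_force: 0.0
[[ 0.345 -0.887 -0.307  0.616]
 [-0.939 -0.327 -0.111 -0.148]
 [-0.002  0.326 -0.945  0.307]
 [ 0.     0.     0.     1.   ]]
[ 0.5349325  -0.1774481   0.18777664]
```

View pics/w1v.png

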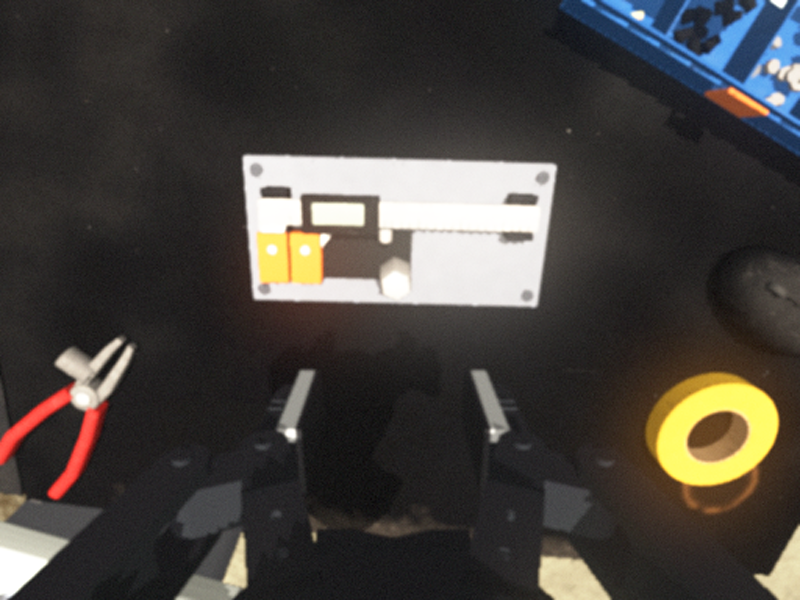

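The wrist view (scale 1.5625) shows the plate corners near (244,156), (555,164), (538,306) and (253,299). The slider body spans (302–380, 195–235), the pads sit at (258–325, 232–283), and the bright nut's top is at about (397,275).

```bash
cat >> h.py <<'E'
def gray(d): return cv2.cvtColor(d["img"],cv2.COLOR_RGB2GRAY)
def up(d,a,b,c,e,f,fn): cv2.imwrite(f"pics/{fn}.png",cv2.resize(d["img"][c:e,a:b],None,fx=f,fy=f,interpolation=cv2.INTER_CUBIC)[:,:,::-1])
E
python3 - <<'E'
from h import *
d=load("w1"); k=1.5625
c=np.array([(244,156),(555,164),(538,306),(253,299)])/k
w=px2w(d,c,.006); print(w.round(4), w.mean(0), np.linalg.norm(np.roll(w,-1,0)-w,axis=1))
ys=(w[0]+w[3]-w[1]-w[2]); yaw=np.arctan2(-ys[0],ys[1]); print("yaw",yaw)
x=np.array([np.cos(yaw),np.sin(yaw),0]);y=np.array([-x[1],x[0],0]); o=w.mean(0)
def cal(uv,z): p=px2w(d,np.array(uv)/k,z)-o; return (p@x).round(4),(p@y).round(4)
print("nut top",cal([(397,273)],.040),px2w(d,np.array([(397,273)])/k,.04))
print("pads seam/ends",cal([(290,258),(258,258),(324,258)],.024))
print("slider x/y",cal([(302,215),(380,215),(340,195),(340,235)],.027))
T=pose(manip.get_state()); print("yaw tool",np.arctan2(T[1,0],T[0,0]))
print("tool delta", T[:3,:3].T@(px2w(d,np.array([(397,273)])/k,.04)[0]-T[:3,3]))
E
```

```text
[[ 0.5752 -0.06    0.006 ]
 [ 0.6403 -0.2511  0.006 ]
 [ 0.5477 -0.2844  0.006 ]
 [ 0.4818 -0.0901  0.006 ]] [ 0.56124821 -0.1714093   0.006     ] [0.20193464 0.09842154 0.20516227 0.09820955]
yaw 0.32749111727821234
nut top (array([-0.0174]), array([0.0003])) [[ 0.54468747 -0.17671615  0.04      ]]
pads seam/ends (array([-0.0135, -0.0141, -0.013 ]), array([0.0702, 0.0912, 0.048 ]))
slider x/y (array([0.0151, 0.0163, 0.028 , 0.003 ]), array([0.0607, 0.0118, 0.0367, 0.037 ]))
yaw tool 0.35084584379734823
tool delta [0.00962894 0.00271584 0.14776177]
```

Run:
```python
from h import *
d=load("w1"); up(d,150,370,90,205,3.6,"w1c")
```

```text
(no output)
```

View pics/w1c.png

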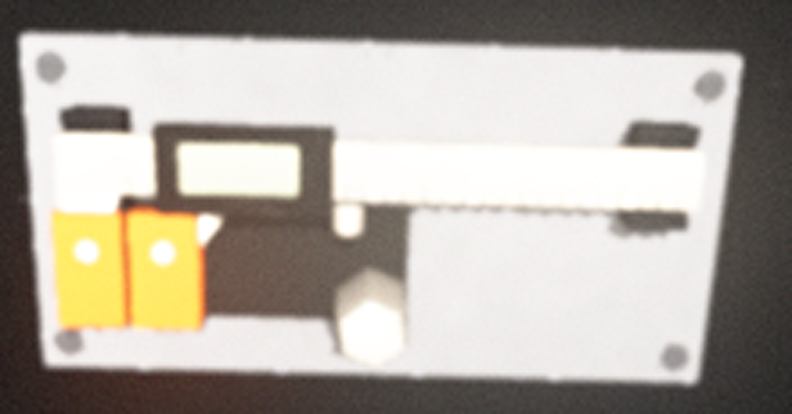

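Run:
```python
from h import *
d=load("w1"); f=lambda u,v:(150+u/3.6,90+v/3.6)
T=pose(manip.get_state()); 
w=px2w(d,[f(371,267),f(371,362),f(337,315),f(405,315),f(20,35),f(742,55),f(698,382),f(45,366)],[.006,.036,.022,.022]+[.006]*4)
print(((w-T[:3,3])@T[:3,:3]).round(4)); c=w[4:]; print(c.mean(0)); ys=c[0]+c[3]-c[1]-c[2]; print(np.arctan2(-ys[0],ys[1]))
print(T[:3,3])
```

```text
[[ 0.0118  0.0019  0.1818]
 [-0.0081  0.0018  0.1518]
 [ 0.0015 -0.008   0.1658]
 [ 0.0015  0.0117  0.1658]
 [ 0.0786 -0.097   0.1817]
 [ 0.0736  0.1065  0.1816]
 [-0.0249  0.1044  0.1818]
 [-0.02   -0.0996  0.1818]]
[ 0.56108728 -0.17160904  0.006     ]
0.3265775235266803
[ 0.5349325  -0.1774481   0.18777664]
```

```bash
echo '[[[0.001,0.0018,0.035],0],[[0,0,0.035],0],[[0,0,0.035],0],[[0,0,0.03],0],[[0,0,0.015],0]]' > path.dat && python3 steer.py path.dat 0.045 
echo '[[[0,0,0.004],0],[[0,0,0],0]]' > path.dat && python3 steer.py path.dat
```

```text
clock: 1.87
position: [0.5332, -0.1799, 0.0351]
ee_rot: [-0.001, 0.985, 0.172, -0.003]
contact_force: [-0.9, -0.2, 0.4]
width: 0.0452
gripper_force: 0.0
clock: 2.03
position: [0.5352, -0.1803, 0.0334]
ee_rot: [-0.001, 0.985, 0.173, -0.001]
contact_force: [-0.5, 0.6, 0.4]
width: 0.0449
gripper_force: 0.0
```

```bash
echo '[[[0,0,0],0],[[0,0,0],0],[[0,0,0],0],[[0,0,0],0],[[0,0,0],0]]' > path.dat && python3 steer.py path.dat 0.015 25
echo '[[[0,0,0],0],[[0,0,0],0]]' > path.dat && python3 steer.py path.dat; echo '[[[0,0,-0.02],0],[[0,0,-0.03],0],[[0,0,-0.03],0],[[0,0,-0.03],0],[[0,0,-0.0],0]]' > path.dat && python3 steer.py path.dat
```

```text
clock: 2.45
position: [0.5377, -0.1803, 0.0361]
ee_rot: [0.001, 0.985, 0.174, 0.001]
contact_force: [-1.9, -1.0, 6.4]
width: 0.0191
gripper_force: 27.7
clock: 2.62
position: [0.5377, -0.1803, 0.0361]
ee_rot: [0.001, 0.985, 0.174, 0.001]
contact_force: [-0.4, -1.7, 5.7]
width: 0.0188
gripper_force: 27.7
clock: 3.03
position: [0.5402, -0.1807, 0.1508]
ee_rot: [0.004, 0.985, 0.174, 0.005]
contact_force: [0.9, -0.5, -0.2]
width: 0.0186
gripper_force: 26.9
```

Run:
```python
from h import *
d=load("top0")
f=lambda u,v:(150+u/4,135+v/4)
print("carton base",px2w(d,[f(165,88),f(232,72)],0.0),"top",px2w(d,[f(127,14),f(195,-2),f(207,24),f(137,41)],.112),"tin top",px2w(d,[f(238,380)],.06))
T=pose(manip.get_state()); print(T[:3,:3].T@(np.array([.5422,.2452,.15])-T[:3,3]))
```

```text
carton base [[0.61973724 0.26049558 0.        ]
 [0.62933741 0.21721803 0.        ]] top [[0.64097113 0.26460725 0.112     ]
 [0.649588   0.22529158 0.112     ]
 [0.63408118 0.21840116 0.112     ]
 [0.62493118 0.25878839 0.112     ]] tin top [[0.43031024 0.20801821 0.06      ]]
[ 0.14758136 -0.39954076 -0.00142147]
```

```bash
R='x'; echo '[[[0.0134,-0.0363,0],0],[[0.0134,-0.0363,0],0],[[0.0134,-0.0363,0],0],[[0.0134,-0.0363,0],0],[[0.0134,-0.0363,0],0]]' > path.dat && python3 steer.py path.dat >/dev/null
echo '[[[0.0134,-0.0363,0],0],[[0.0134,-0.0363,0],0],[[0.0134,-0.0363,0],0],[[0.0134,-0.0363,0],0],[[0.0134,-0.0363,0],0]]' > path.dat && python3 steer.py path.dat >/dev/null
echo '[[[0.0134,-0.0363,0],0],[[0,0,0],0],[[0,0,0],0]]' > path.dat && python3 steer.py path.dat
python3 - <<'E'
from h import *
d=snap("wrist","w2"); s=manip.get_state(); print(s["position"],s["width"],s["contact_force"])
cv2.imwrite("pics/w2v.png",cv2.resize(d["img"],(800,600),interpolation=cv2.INTER_CUBIC)[:,:,::-1])
E
```

```text
clock: 4.12
position: [0.5379, 0.2483, 0.1437]
ee_rot: [0.0, 0.984, 0.176, -0.0]
contact_force: [-0.5, -0.6, 0.2]
width: 0.0188
gripper_force: 26.8
[0.53789853 0.2467218  0.14372356] 0.018977139606788266 [-0.53498773 -0.63464597 -0.30048888]
```

View pics/w2v.png

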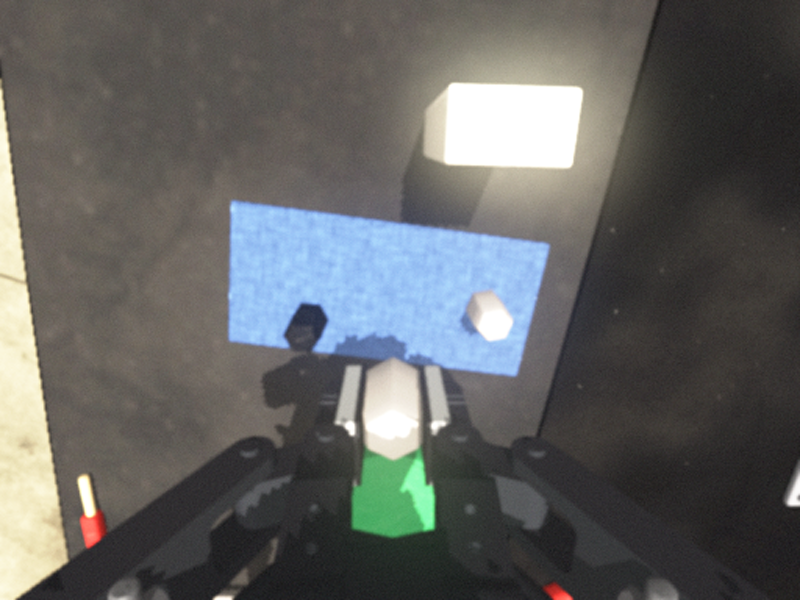

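```bash
echo '[[[0,0,0.03],0],[[0,0,0.03],0],[[0,0,0.03],0],[[0,0,0.012],0],[[0,0,0.005],0]]' > path.dat && python3 steer.py path.dat
echo '[[[0,0,0],0],[[0,0,0],0]]' > path.dat && python3 steer.py path.dat
python3 - <<'E'
from h import *
d=load("w2"); w=px2w(d,np.array([(303,320),(306,305),(490,318),(231,202),(548,243),(517,376),(229,342)])/1.5625,[.02,.003,.03]+[.003]*4); print(w.round(4)); c=w[3:]; print(c.mean(0)); ys=c[0]+c[3]-c[1]-c[2]; print(np.arctan2(-ys[0],ys[1]))
E
```

```text
clock: 4.58
position: [0.5366, 0.2437, 0.0345]
ee_rot: [0.001, 0.985, 0.172, -0.003]
contact_force: [-0.2, 0.1, -0.2]
width: 0.0186
gripper_force: 26.8
clock: 4.75
position: [0.5394, 0.2454, 0.0379]
ee_rot: [0.0, 0.985, 0.173, 0.0]
contact_force: [0.7, -0.1, -1.1]
width: 0.0186
gripper_force: 26.8
[[0.5072 0.2922 0.02  ]
 [0.5098 0.2944 0.003 ]
 [0.5494 0.193  0.03  ]
 [0.5556 0.3534 0.003 ]
 [0.5973 0.1706 0.003 ]
 [0.51   0.1495 0.003 ]
 [0.4684 0.3337 0.003 ]]
[0.53282893 0.25181165 0.003     ]
0.22320243570301915
```

```bash
echo '[[[0,0,0.003],0],[[0,0,0],0],[[0,0,0],0]]' > path.dat && python3 steer.py path.dat; echo '[[[0,0,0.0015],0],[[0,0,0],0],[[0,0,0],0]]' > path.dat && python3 steer.py path.dat
```

```text
clock: 5.0
position: [0.5392, 0.2463, 0.0352]
ee_rot: [-0.0, 0.985, 0.173, 0.001]
contact_force: [0.2, 0.3, -0.8]
width: 0.0191
gripper_force: 26.8
clock: 5.25
position: [0.5389, 0.2464, 0.0332]
ee_rot: [0.0, 0.985, 0.174, 0.0]
contact_force: [-0.6, -0.0, 0.1]
width: 0.0189
gripper_force: 27.0
```

```bash
echo '[[[0,0,0.001],0],[[0,0,0],0],[[0,0,0],0]]' > path.dat && python3 steer.py path.dat; echo '[[[0,0,0.001],0],[[0,0,0],0],[[0,0,0],0]]' > path.dat && python3 steer.py path.dat
```

```text
clock: 5.5
position: [0.5389, 0.2464, 0.0331]
ee_rot: [0.0, 0.985, 0.174, 0.001]
contact_force: [-2.0, -1.3, 6.9]
width: 0.0186
gripper_force: 27.8
clock: 5.75
position: [0.539, 0.2464, 0.0331]
ee_rot: [0.0, 0.985, 0.174, 0.001]
contact_force: [-3.0, -1.0, 13.7]
width: 0.0186
gripper_force: 28.5
```

```bash
echo '[[[0,0,-0.0018],0],[[0,0,0],0]]' > path.dat && python3 steer.py path.dat; echo '[[[0,0,0],0],[[0,0,0],0],[[0,0,0],0],[[0,0,0],0]]' > path.dat && python3 steer.py path.dat 0.036; echo '[[[0,0,-0.01],0],[[0,0,-0.03],0],[[0,0,-0.03],0],[[0,0,-0.04],0],[[0,0,0],0]]' > path.dat && python3 steer.py path.dat
python3 - <<'E'
from h import *
T=pose(manip.get_state()); print(T[:3,:3].T@(np.array([.507,.289,.15])-T[:3,3]))
E
```

```text
clock: 5.92
position: [0.539, 0.2465, 0.0332]
ee_rot: [-0.0, 0.985, 0.174, 0.001]
contact_force: [0.2, 0.1, -0.8]
width: 0.0188
gripper_force: 26.9
clock: 6.25
position: [0.5385, 0.2462, 0.0322]
ee_rot: [0.0, 0.985, 0.174, -0.0]
contact_force: [-0.2, -0.3, 0.1]
width: 0.036
gripper_force: 0.0
clock: 6.67
position: [0.5433, 0.2479, 0.1508]
ee_rot: [-0.001, 0.985, 0.174, 0.007]
contact_force: [1.7, 0.5, 0.2]
width: 0.0357
gripper_force: 0.0
[-0.02002104 -0.05105913  0.00051071]
```

```bash
echo '[[[-0.025,-0.02,0],0],[[-0.03,-0.02,0],0],[[0,0,0],0],[[0,0,0],0]]' > path.dat && python3 steer.py path.dat
python3 - <<'E'
from h import *
d=snap("wrist","w3"); s=manip.get_state(); print(s["position"])
up(d,120,390,80,270,2.96,"w3c")
E
```

```text
clock: 7.0
position: [0.4716, 0.2653, 0.1432]
ee_rot: [0.0, 0.985, 0.174, 0.0]
contact_force: [0.1, -0.5, -0.0]
width: 0.0365
gripper_force: 0.0
[0.47328553 0.26539811 0.14334194]
```

View pics/w3c.png

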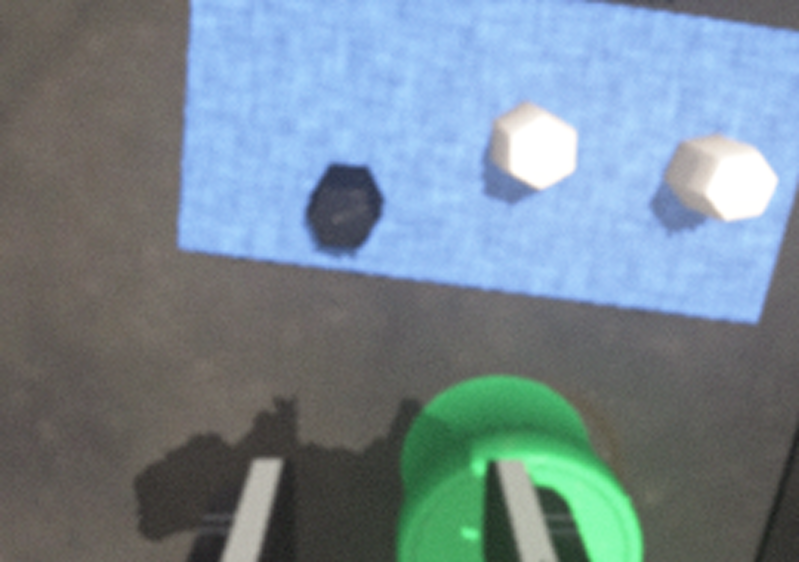

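All three nuts are upright. The released bright nut is at crop (533,147), the other bright nut at (720,178), and the black nut at (345,207) with one flat towards the camera. I'll fit the black nut's pose by silhouette.

```bash
cat >> h.py <<'E'
def nutpts(x,y,yaw,z0):
    P=[]
    for h,af in ((0,.0204),(.030,.0188),(.034,.013)):
        for i in range(6):
            a=yaw+np.pi/6+i*np.pi/3; r=af/2/np.cos(np.pi/6); P.append((x+r*np.cos(a),y+r*np.sin(a),z0+h))
    P.append((x,y,z0+.036)); return np.array(P)
def fitnut(d,mask,x0,y0,z0):
    from scipy.optimize import minimize
    S=8; u0,v0=(w2px(d,[[x0,y0,z0+.018]])[0]-32).astype(int)
    M=cv2.resize(mask[v0:v0+64,u0:u0+64].astype(np.float32),None,fx=S,fy=S,interpolation=cv2.INTER_LINEAR)>.5
    def cost(p):
        q=(w2px(d,nutpts(p[0],p[1],p[2],z0))-[u0,v0]+.5)*S; m=np.zeros(M.shape,np.uint8)
        cv2.fillConvexPoly(m,cv2.convexHull(q.astype(np.float32)).round().astype(np.int32),1)
        return 1-(M&(m>0)).sum()/(M|(m>0)).sum()
    best=[]
    for a in np.arange(-.5,.55,.1):
        r=minimize(cost,[x0,y0,a],method="Nelder-Mead",options=dict(initial_simplex=[[x0,y0,a],[x0+.004,y0,a],[x0,y0+.004,a],[x0,y0,a+.1]],xatol=1e-5))
        best.append((r.fun,*r.x))
    return sorted(best)[:4]
E
python3 - <<'E'
from h import *
d=load("w3"); im=d["img"].astype(int)
m=(im.max(2)<75); n,l,st,_=cv2.connectedComponentsWithStats(m.astype(np.uint8)); u,v=int(120+345/2.96),int(80+207/2.96)
print(im[v,u], im[v+18,u],st[l[v,u]]); mask=l==l[v,u]
for b in fitnut(d,mask,.507,.289,.003): print(np.round(b,4))
E
```

```text
[65 71 87] [145 183 239] [     0      0    479    384 123835]
[ 0.8404  0.4889  0.3007 -0.1778]
[ 0.8404  0.4895  0.3006 -0.1188]
[0.8405 0.4881 0.3    0.8725]
[ 0.8408  0.4908  0.3009 -0.0513]
```

Run:
```python
from h import *
d=load("w3"); im=d["img"].astype(int)
u,v=int(120+345/2.96),int(80+207/2.96)
print(im[v,u-22:u+22,2]); print(im[v-20:v+24,u,2])
for t in (95,105,120):
    m=(im[...,2]<t); n,l,st,_=cv2.connectedComponentsWithStats(m.astype(np.uint8)); print(st[l[v,u]]); mask=l==l[v,u]
    for b in fitnut(d,mask,.507,.289,.003)[:2]: print(np.round(b,4))
```

```text
[241 242 242 242 242 242 243 241 234 196 127  83  76  81  89  92  86  90
  86  91  92  90  87  93  93  94  97 101  96  96  87  85  79  84 126 188
 230 238 239 241 243 244 245 245]
[250 250 247 243 241 232 181 110  87  81  78  79  85  78  84  93  90  90
  95  92  87  89  96  97  95  94  87  87  83  83  85  83  86  92 111 137
 171 210 239 242 241 218 165 117]
[225 137  23  26 418]
[0.3057 0.5033 0.29   0.5445]
[0.3057 0.5034 0.2898 0.5389]
[224 136  25  27 488]
[0.1919 0.5029 0.2899 0.5431]
[ 0.192   0.5025  0.2899 -0.4613]
[224 136  25  28 520]
[0.1433 0.5027 0.29   0.5264]
[0.1441 0.5028 0.2901 0.5242]
```

Run:
```python
from h import *
d=snap("wrist"); he=dict(d,T=np.array(d["hand_eye"]))
for z in (.018,.022,.026,.030,.034): print(z,(w2px(he,[[.011,.0105,z],[.011,-.0105,z],[.0118,0,z]])*1.5625).round(0).tolist())
for z in (.012,.018,.022,.026,.030,.034): print(z,((w2px(he,[[.011,.018,z],[.011,-.018,z]])-[120,80])*2.96).round(0).tolist())
o=np.array([.5611,-.1716,0]); a=.3265; x=np.array([np.cos(a),np.sin(a),0]);y=np.array([-x[1],x[0],0])
t=o+.016*x+.0245*y; t[2]=.15
s=manip.get_state(); T=pose(s); print(t,s["qpos"],T[:3,:3].T@(t-T[:3,3]))
```

```text
0.018 [[420.0, 369.0], [359.0, 369.0], [390.0, 367.0]]
0.022 [[419.0, 363.0], [360.0, 363.0], [390.0, 361.0]]
0.026 [[419.0, 358.0], [361.0, 358.0], [390.0, 356.0]]
0.03 [[418.0, 353.0], [362.0, 353.0], [390.0, 351.0]]
0.034 [[418.0, 349.0], [362.0, 349.0], [390.0, 347.0]]
0.012 [[485.0, 478.0], [281.0, 478.0]]
0.018 [[482.0, 462.0], [285.0, 462.0]]
0.022 [[480.0, 451.0], [287.0, 451.0]]
0.026 [[477.0, 442.0], [290.0, 442.0]]
0.03 [[475.0, 432.0], [292.0, 432.0]]
0.034 [[473.0, 424.0], [294.0, 424.0]]
[ 0.56839685 -0.14326264  0.15      ] [ 3.82351440e-01  3.13212307e-01  1.74354237e+00 -5.01658452e-04
  1.08256476e+00  1.60412985e+00] [-0.05127729  0.41616434 -0.00668372]
```

```bash
echo '[[[-0.0047,0.0378,0],0],[[-0.0047,0.0378,0],0],[[-0.0047,0.0378,0],0],[[-0.0047,0.0378,0],0],[[-0.0047,0.0378,0],0]]' > path.dat && python3 steer.py path.dat 0.042 >/dev/null
echo '[[[-0.0047,0.0378,0],0],[[-0.0047,0.0378,0],0],[[-0.0047,0.0378,0],0],[[-0.0047,0.0378,0],0],[[-0.0047,0.0378,0],0]]' > path.dat && python3 steer.py path.dat >/dev/null
echo '[[[-0.0047,0.0378,0],0],[[0,0,0],-0.12],[[0,0,0],-0.12],[[0,0,0],-0.12],[[0,0,0],-0.12]]' > path.dat && python3 steer.py path.dat >/dev/null
echo '[[[0,0,0],-0.12],[[0,0,0],-0.12],[[0,0,0],-0.12],[[0,0,0],-0.12],[[0,0,0],-0.12]]' > path.dat && python3 steer.py path.dat >/dev/null
echo '[[[0,0,0],-0.12],[[0,0,0],-0.12],[[0,0,0],-0.12],[[0,0,0],-0.106],[[0,0,0],0]]' > path.dat && python3 steer.py path.dat
python3 - <<'E'
from h import *
d=snap("wrist","w4"); T=pose(manip.get_state()); print(T.round(4),np.arctan2(T[1,0],T[0,0]))
up(d,100,400,60,285,2.66,"w4c")
E
```

```text
clock: 9.18
position: [0.5678, -0.1446, 0.1426]
ee_rot: [0.001, 0.584, 0.812, -0.0]
contact_force: [0.4, 1.5, 0.6]
width: 0.042
gripper_force: 0.0
[[-3.154e-01  9.490e-01  7.000e-04  5.677e-01]
 [ 9.490e-01  3.154e-01 -5.000e-04 -1.444e-01]
 [-7.000e-04  5.000e-04 -1.000e+00  1.425e-01]
 [ 0.000e+00  0.000e+00  0.000e+00  1.000e+00]] 1.8917003245515673
```

View pics/w4c.png

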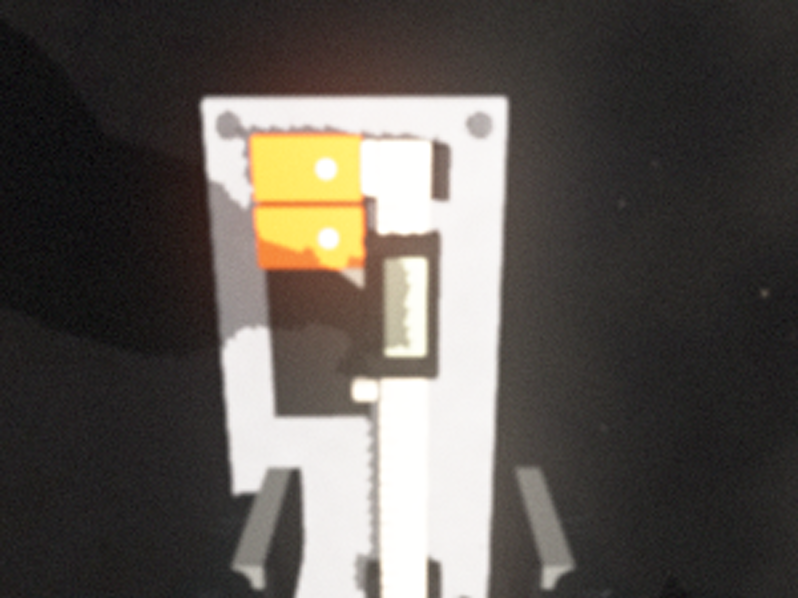

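The pads are at crop (250–365, 135–268) with their seam at row 203. The slider body spans (367–438, 235–377), and the knob is at (365,390).

Run:
```python
from h import *
d=load("w4"); T=pose(manip.get_state()); f=lambda u,v:(100+u/2.66,60+v/2.66)
P=px2w(d,[f(367,320),f(438,320),f(402,377),f(402,235),f(308,203),f(308,268),f(308,135)],[.027]*4+[.024]*3)
print(((P-T[:3,3])@T[:3,:3]).round(4))
o=np.array([.5611,-.1716,0]); a=.3265; x=np.array([np.cos(a),np.sin(a),0]);y=np.array([-x[1],x[0],0])
print(((P-o)@x).round(4),((P-o)@y).round(4))
```

```text
[[ 0.0108 -0.0105  0.1155]
 [ 0.0109  0.0125  0.1155]
 [-0.009   0.0009  0.1155]
 [ 0.0386  0.0008  0.1155]
 [ 0.048  -0.0286  0.1185]
 [ 0.0273 -0.0293  0.1185]
 [ 0.0686 -0.0279  0.1185]]
[ 0.0046  0.0276  0.0159  0.016  -0.0134 -0.0142 -0.0125] [0.0344 0.0344 0.0146 0.0622 0.0717 0.051  0.0923]
```

```bash
echo '[[[0.003,0.001,0.03],0],[[0,0,0.03],0],[[0,0,0.02],0],[[0,0,0.012],0],[[0,0,0],0]]' > path.dat && python3 steer.py path.dat;echo '[[[0,0,0],0],[[0,0,0],0]]' > path.dat && python3 steer.py path.dat
```

```text
clock: 9.65
position: [0.5652, -0.14, 0.0476]
ee_rot: [-0.003, 0.585, 0.811, -0.001]
contact_force: [0.2, 0.2, -0.0]
width: 0.0423
gripper_force: 0.0
clock: 9.82
position: [0.5679, -0.1408, 0.0515]
ee_rot: [0.001, 0.584, 0.811, 0.0]
contact_force: [-0.9, -0.4, 1.4]
width: 0.0419
gripper_force: 0.0
```

```bash
echo '[[[0,0,0.006],0],[[0,0,0],0],[[0,0,0],0]]' > path.dat && python3 steer.py path.dat;echo '[[[0,0,0],0],[[0,0,0],0],[[0,0,0],0],[[0,0,0],0],[[0,0,0],0]]' > path.dat && python3 steer.py path.dat 0.018 20;echo '[[[0,0,0],0],[[0,0,0],0],[[0,0,0],0]]' > path.dat && python3 steer.py path.dat
```

```text
clock: 10.07
position: [0.567, -0.1403, 0.045]
ee_rot: [0.0, 0.584, 0.812, 0.0]
contact_force: [0.2, 0.6, 0.5]
width: 0.0421
gripper_force: 0.0
clock: 10.48
position: [0.5663, -0.1404, 0.0452]
ee_rot: [-0.0, 0.584, 0.812, -0.0]
contact_force: [-2.5, -1.3, 6.1]
width: 0.0241
gripper_force: 20.9
clock: 10.73
position: [0.5663, -0.1404, 0.0452]
ee_rot: [-0.0, 0.584, 0.812, -0.0]
contact_force: [-3.2, -1.5, 5.6]
width: 0.0239
gripper_force: 20.9
```

```bash
echo '[[[-0.005,0,-0.001],0],[[-0.012,0,0],0],[[-0.012,0,0],0],[[-0.012,0,0],0],[[-0.012,0,0],0]]' > path.dat && python3 steer.py path.dat;echo '[[[-0.01,0,0],0],[[-0.006,0,0],0],[[-0.002,0,0],0],[[0,0,0],0]]' > path.dat && python3 steer.py path.dat
```

```text
clock: 11.15
position: [0.5836, -0.1921, 0.0452]
ee_rot: [-0.0, 0.584, 0.812, -0.0]
contact_force: [-2.7, 1.1, -0.7]
width: 0.0239
gripper_force: 20.6
clock: 11.48
position: [0.5893, -0.2087, 0.0453]
ee_rot: [0.0, 0.584, 0.812, -0.001]
contact_force: [-3.3, -2.3, -1.9]
width: 0.0246
gripper_force: 20.4
```

```bash
echo '[[[0,0,0],0],[[0,0,0],0],[[0,0,0],0],[[0,0,0],0]]' > path.dat && python3 steer.py path.dat 0.042; echo '[[[0,0,-0.01],0],[[0,0,-0.03],0],[[0,0,-0.03],0],[[0,0,-0.03],0],[[0,0,0],0]]' > path.dat && python3 steer.py path.dat
echo '[[[0,0,0],0],[[0,0,0],0]]' > path.dat && python3 steer.py path.dat | head -2
python3 - <<'E'
from h import *
d=snap("wrist","w5"); T=pose(manip.get_state()); 
hsv=cv2.cvtColor(d["img"],cv2.COLOR_RGB2HSV); m=cv2.inRange(hsv,(5,150,120),(28,255,255)); 
n,l,st,c=cv2.connectedComponentsWithStats(m)
o=np.array([.5611,-.1716,0]); a=.3265; x=np.array([np.cos(a),np.sin(a),0]);y=np.array([-x[1],x[0],0])
for i in range(1,n):
    if st[i,4]>150:
        P=px2w(d,[c[i],(c[i][0],st[i,1]),(c[i][0],st[i,1]+st[i,3])],.024)-o; print(st[i],(P@x).round(4),(P@y).round(4))
t=np.array([.5028,.290,.15]); yn=0.53
a=np.arctan2(T[1,0],T[0,0]); print(a,T[:3,:3].T@(t-T[:3,3]), T[:3,3])
E
```

```text
clock: 11.82
position: [0.5904, -0.2071, 0.0462]
ee_rot: [0.001, 0.584, 0.812, 0.0]
contact_force: [0.6, 1.1, -0.1]
width: 0.0422
gripper_force: 0.0
clock: 12.23
position: [0.5934, -0.209, 0.1533]
ee_rot: [0.007, 0.584, 0.812, 0.001]
contact_force: [0.1, -0.3, 0.1]
width: 0.042
gripper_force: 0.0
clock: 12.4
position: [0.5892, -0.2072, 0.146]
[190  22  45  29 273] [-0.02   -0.0192 -0.0203] [0.0757 0.0907 0.0707]
[197 142  40  24 774] [-0.0151 -0.0146 -0.0155] [-0.0098  0.0004 -0.0205]
[118 341  38  43 283] [-0.107  -0.1032 -0.1122] [-0.2479 -0.2193 -0.2865]
1.8950162392744059 [ 0.49847274  0.07685008 -0.0045423 ] [ 0.58874616 -0.20698108  0.14503026]
```

```bash
echo '[[[0.0391,0.0037,0],0],[[0.0391,0.0037,0],0],[[0.0391,0.0037,0],0],[[0.0391,0.0037,0],0],[[0.0391,0.0037,0],0]]' > path.dat && python3 steer.py path.dat 0.036 >/dev/null
echo '[[[0.0391,0.0037,0],0],[[0.0391,0.0037,0],0],[[0.0391,0.0037,0],0],[[0.0391,0.0037,0],0],[[0.0391,0.0037,0],0]]' > path.dat && python3 steer.py path.dat >/dev/null
echo '[[[0.0391,0.0037,0],0],[[0.0391,0.0037,0],0],[[0.0391,0.0037,0],0],[[0,0,0],0.12],[[0,0,0],0.12]]' > path.dat && python3 steer.py path.dat >/dev/null
echo '[[[0,0,0],0.12],[[0,0,0],0.12],[[0,0,0],0.12],[[0,0,0],0.12],[[0,0,0],0.12]]' > path.dat && python3 steer.py path.dat >/dev/null
echo '[[[0,0,0],0.12],[[0,0,0],0.12],[[0,0,0],0.12],[[0,0,0],0.12],[[0,0,0],0.12]]' > path.dat && python3 steer.py path.dat >/dev/null
echo '[[[0,0,0],0.12],[[0,0,0],0.12],[[0,0,0],0.12],[[0,0,0],0.089],[[0,0,0],0]]' > path.dat && python3 steer.py path.dat
python3 - <<'E'
from h import *
d=snap("wrist","w6"); T=pose(manip.get_state()); print(T.round(4),np.arctan2(T[1,0],T[0,0]))
im=d["img"].astype(int); u,v=w2px(d,[[.503,.290,.02]])[0].astype(int); print(u,v)
print(im[v,u-22:u+22,2]); print(im[v-20:v+24,u,2])
for t in (105,130,150):
    m=(im[...,2]<t); n,l,st,_=cv2.connectedComponentsWithStats(m.astype(np.uint8)); print(st[l[v,u]]); mask=l==l[v,u]
    for b in fitnut(d,mask,.503,.290,.003)[:2]: print(np.round(b,4))
up(d,150,350,80,230,4,"w6c")
E
```

```text
clock: 14.95
position: [0.4722, 0.2893, 0.144]
ee_rot: [0.001, 1.0, 0.002, -0.002]
contact_force: [0.1, -0.5, -0.3]
width: 0.036
gripper_force: 0.0
[[ 1.      0.0077 -0.0027  0.4723]
 [ 0.0077 -1.     -0.0012  0.2893]
 [-0.0027  0.0012 -1.      0.1442]
 [ 0.      0.      0.      1.    ]] 0.007733787799691653
249 157
[240 237 241 245 243 241 238 236 237 236 226 180 115  81  84  87  91  90
  90  87  92  96  88  92  93  92  93  95 102  95  93  91  85  83 110 177
 233 244 245 246 246 247 243 242]
[243 242 242 243 241 226 156 102  82  84  85  84  84  81  84  93  96  90
  95  93  88  92  89  95  95 101  99  92  90  83  82  86  82  85  95 127
 180 230 244 246 240 207 140 103]
[240 144  21  28 480]
[0.2034 0.5029 0.2897 0.4601]
[0.204  0.5027 0.2896 0.4695]
[239 143  23  30 529]
[ 0.1243  0.5026  0.2899 -0.5873]
[ 0.1244  0.5026  0.29   -0.6011]
[239 143  23  30 560]
[0.0813 0.5027 0.2899 0.4338]
[ 0.0815  0.5026  0.29   -0.5981]
```

View pics/w6c.png

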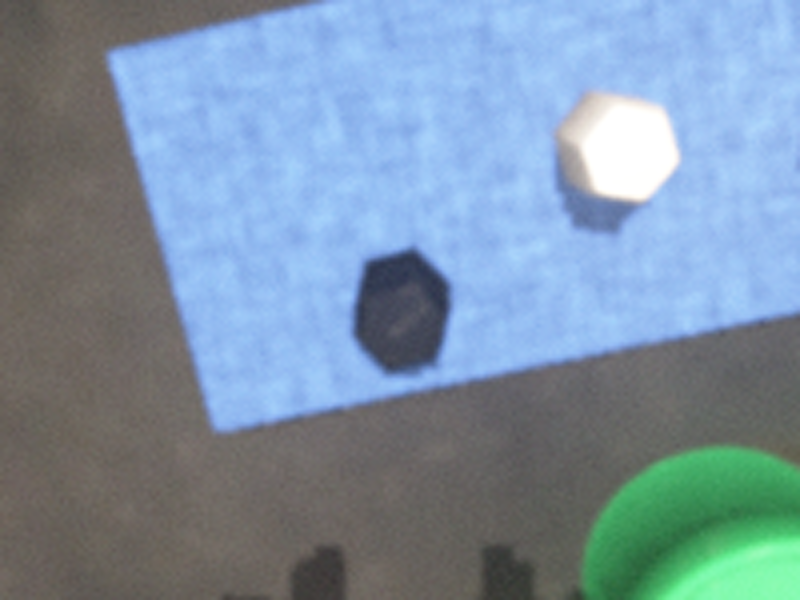

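The black nut is upright at crop (402,312), with a vertex nearly towards the camera. The fitted position is (0.5027, 0.2899) with yaw about 0.45.

```bash
echo '[[[0.0304,-0.0004,0],0.08],[[0,0,0.03],0],[[0,0,0.03],0],[[0,0,0.028],0],[[0,0,0.01],0]]' > path.dat && python3 steer.py path.dat 0.04;echo '[[[0,0,0.006],0],[[0,0,0],0],[[0,0,0],0]]' > path.dat && python3 steer.py path.dat
```

```text
clock: 15.42
position: [0.5006, 0.2888, 0.0432]
ee_rot: [0.002, 0.999, -0.036, -0.004]
contact_force: [0.6, 0.3, -0.1]
width: 0.0402
gripper_force: 0.0
clock: 15.67
position: [0.5043, 0.2906, 0.0424]
ee_rot: [-0.0, 0.999, -0.037, 0.001]
contact_force: [0.1, 0.5, -0.4]
width: 0.0401
gripper_force: 0.0
```

```bash
echo '[[[-0.001,0,0.007],0],[[0,0,0],0],[[0,0,0],0]]' > path.dat && python3 steer.py path.dat; echo '[[[0,0,0],0],[[0,0,0],0],[[0,0,0],0],[[0,0,0],0],[[0,0,0],0]]' > path.dat && python3 steer.py path.dat 0.012 25;echo '[[[0,0,0],0],[[0,0,0],0]]' > path.dat && python3 steer.py path.dat;echo '[[[0,0,-0.02],0],[[0,0,-0.03],0],[[0,0,-0.03],0],[[0,0,-0.03],0],[[0,0,0],0]]' > path.dat && python3 steer.py path.dat
```

```text
clock: 15.92
position: [0.5027, 0.2904, 0.0352]
ee_rot: [-0.0, 0.999, -0.037, 0.0]
contact_force: [-0.2, -0.2, 0.5]
width: 0.04
gripper_force: 0.0
clock: 16.33
position: [0.5029, 0.2904, 0.0353]
ee_rot: [-0.0, 0.999, -0.037, 0.001]
contact_force: [-0.2, -0.3, 6.6]
width: 0.0194
gripper_force: 24.7
clock: 16.5
position: [0.5029, 0.2904, 0.0353]
ee_rot: [-0.0, 0.999, -0.037, 0.0]
contact_force: [-2.1, -0.9, 5.3]
width: 0.0194
gripper_force: 24.7
clock: 16.92
position: [0.506, 0.2919, 0.1504]
ee_rot: [-0.002, 0.999, -0.037, 0.005]
contact_force: [0.7, -0.4, 0.2]
width: 0.0196
gripper_force: 24.8
```

Run:
```python
from h import *
o=np.array([.5611,-.1716,0]); a=.3265; x=np.array([np.cos(a),np.sin(a),0]);y=np.array([-x[1],x[0],0])
t=o-.014*x+.036*y; t[2]=.148; T=pose(manip.get_state()); print(t,T[:3,:3].T@(t-T[:3,3]),np.arctan2(T[1,0],T[0,0])-a)
```

```text
[ 0.53629333 -0.14199207  0.148     ] [0.06227453 0.43046388 0.00072251] -0.40057504891950124
```

```bash
echo '[[[0.0057,0.0391,0],0],[[0.0057,0.0391,0],0],[[0.0057,0.0391,0],0],[[0.0057,0.0391,0],0],[[0.0057,0.0391,0],0]]' > path.dat && python3 steer.py path.dat >/dev/null
echo '[[[0.0057,0.0391,0],0],[[0.0057,0.0391,0],0],[[0.0057,0.0391,0],0],[[0.0057,0.0391,0],0],[[0.0057,0.0391,0],0]]' > path.dat && python3 steer.py path.dat >/dev/null
echo '[[[0.0057,0.0391,0],0],[[0,0,0],-0.1],[[0,0,0],-0.1],[[0,0,0],-0.1],[[0,0,0],-0.1]]' > path.dat && python3 steer.py path.dat >/dev/null
echo '[[[0,0,0],0],[[0,0,0],0],[[0,0,0],0]]' > path.dat && python3 steer.py path.dat
python3 - <<'E'
from h import *
d=snap("wrist","w7"); T=pose(manip.get_state()); 
o=np.array([.5611,-.1716,0]); a=.3265; x=np.array([np.cos(a),np.sin(a),0]);y=np.array([-x[1],x[0],0])
print(T[:3,3],(T[:3,3]-o)@x,(T[:3,3]-o)@y,np.arctan2(T[1,0],T[0,0])-a)
cv2.imwrite("pics/w7v.png",cv2.resize(d["img"],(800,600),interpolation=cv2.INTER_CUBIC)[:,:,::-1])
E
```

```text
clock: 18.42
position: [0.533, -0.143, 0.1441]
ee_rot: [-0.0, 0.987, 0.161, -0.0]
contact_force: [-0.4, -0.1, -1.6]
width: 0.0194
gripper_force: 24.9
[ 0.53307789 -0.14305985  0.14424843] -0.01738804621470764 0.03601991873740187 -0.002106014571067738
```

View pics/w7v.png

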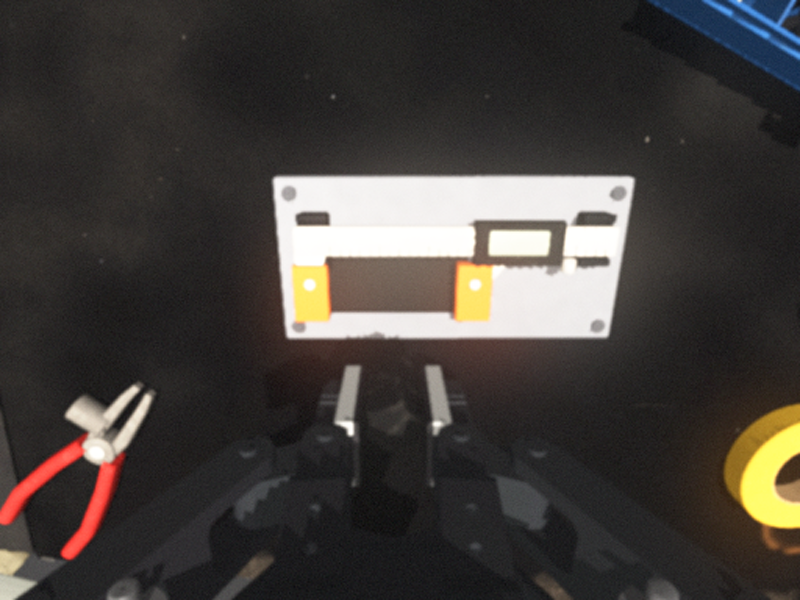

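The jaws are open. The pad faces are at columns 330 and 455, centred on 393, which matches the gripper centre, and the tool is aligned with the caliper.

```bash
echo '[[[0.003,0,0.025],0],[[0,0,0.03],0],[[0,0,0.025],0],[[0,0,0.013],0],[[0,0,0],0]]' > path.dat && python3 steer.py path.dat; echo '[[[0,0,0.004],0],[[0,0,0],0],[[0,0,0],0]]' > path.dat && python3 steer.py path.dat
```

```text
clock: 18.88
position: [0.5337, -0.1412, 0.0485]
ee_rot: [-0.002, 0.987, 0.162, -0.003]
contact_force: [-0.6, 0.2, -1.7]
width: 0.0196
gripper_force: 24.9
clock: 19.13
position: [0.5369, -0.1426, 0.0486]
ee_rot: [0.001, 0.987, 0.162, 0.001]
contact_force: [-0.7, -0.2, -0.7]
width: 0.0193
gripper_force: 24.9
```

```bash
echo '[[[0,0,0.005],0],[[0,0,0.003],0],[[0,0,0],0],[[0,0,0],0]]' > path.dat && python3 steer.py path.dat; echo '[[[0,0,0.0015],0],[[0,0,0],0],[[0,0,0],0]]' > path.dat && python3 steer.py path.dat; echo '[[[0,0,0.001],0],[[0,0,0],0],[[0,0,0],0]]' > path.dat && python3 steer.py path.dat
```

```text
clock: 19.47
position: [0.5359, -0.1423, 0.0396]
ee_rot: [0.0, 0.987, 0.162, -0.0]
contact_force: [-0.3, 0.6, -0.7]
width: 0.0196
gripper_force: 24.9
clock: 19.72
position: [0.5363, -0.1424, 0.0383]
ee_rot: [0.0, 0.987, 0.162, 0.0]
contact_force: [0.8, -0.7, 0.6]
width: 0.0197
gripper_force: 25.0
clock: 19.97
position: [0.5364, -0.1424, 0.0382]
ee_rot: [0.0, 0.987, 0.162, 0.0]
contact_force: [-1.3, 1.1, 9.1]
width: 0.0197
gripper_force: 25.7
```

```bash
echo '[[[0,0,-0.001],0],[[0,0,0],0]]' > path.dat && python3 steer.py path.dat; echo '[[[0,0,0],0],[[0,0,0],0],[[0,0,0],0],[[0,0,0],0]]' > path.dat && python3 steer.py path.dat 0.032; echo '[[[0,0,-0.01],0],[[0,0,-0.03],0],[[0,0,-0.03],0],[[0,0,-0.035],0],[[-0.025,0,0],0]]' > path.dat && python3 steer.py path.dat
echo '[[[0,0,0],0],[[0,0,0],0]]' > path.dat && python3 steer.py path.dat | head -2
python3 - <<'E'
from h import *
d=snap("wrist","w8"); T=pose(manip.get_state()); print(T[:3,3])
up(d,150,380,100,260,3.4,"w8c")
E
```

```text
clock: 20.13
position: [0.5362, -0.1423, 0.0383]
ee_rot: [0.0, 0.987, 0.162, 0.0]
contact_force: [-0.7, -1.0, 1.8]
width: 0.0196
gripper_force: 25.4
clock: 20.47
position: [0.536, -0.1423, 0.0379]
ee_rot: [-0.0, 0.987, 0.162, -0.0]
contact_force: [-1.0, -0.7, 1.2]
width: 0.0319
gripper_force: 0.0
clock: 20.88
position: [0.5204, -0.152, 0.1507]
ee_rot: [0.005, 0.987, 0.163, 0.008]
contact_force: [1.1, -1.0, 0.6]
width: 0.032
gripper_force: 0.0
clock: 21.05
position: [0.5117, -0.1503, 0.1441]
[ 0.51221601 -0.15016177  0.14343911]
```

View pics/w8c.png

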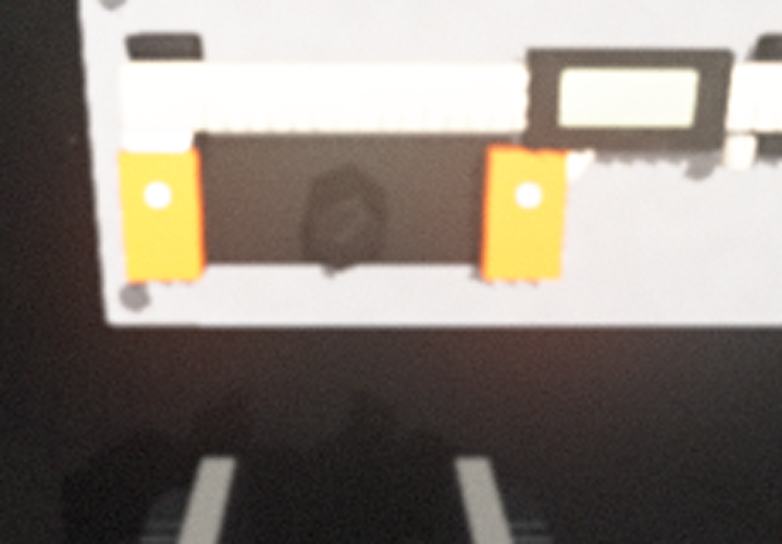

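The black nut stands at crop (343,218), centred between the pads with flats facing them. The slider body is at crop (528–732, 50–147).

Run:
```python
from h import *
d=load("w8"); f=lambda u,v:(150+u/3.4,100+v/3.4)
o=np.array([.5611,-.1716,0]); a=.3265; x=np.array([np.cos(a),np.sin(a),0]);y=np.array([-x[1],x[0],0])
P=px2w(d,[f(528,98),f(732,98),f(630,50),f(630,147),f(202,210),f(484,210)],[.027]*4+[.024]*2)-o
print((P@x).round(4),(P@y).round(4))
t=o+.016*x-.0445*y; t[2]=.143; T=pose(manip.get_state()); print(T[:3,:3].T@(t-T[:3,3]),np.arctan2(T[1,0],T[0,0])-a)
```

```text
[ 0.0163  0.0163  0.0275  0.0044 -0.0119 -0.012 ] [-0.0093 -0.0587 -0.033  -0.0351  0.071  -0.0004]
[0.05553676 0.08040731 0.00048293] -0.0013851475571146632
```

```bash
echo '[[[0.0185,0.0268,0],0],[[0.0185,0.0268,0],0],[[0.0185,0.0268,0],0],[[0,0,0],-0.12],[[0,0,0],-0.12]]' > path.dat && python3 steer.py path.dat 0.042 >/dev/null
echo '[[[0,0,0],-0.12],[[0,0,0],-0.12],[[0,0,0],-0.12],[[0,0,0],-0.12],[[0,0,0],-0.12]]' > path.dat && python3 steer.py path.dat >/dev/null
echo '[[[0,0,0],-0.12],[[0,0,0],-0.12],[[0,0,0],-0.12],[[0,0,0],-0.12],[[0,0,0],-0.12]]' > path.dat && python3 steer.py path.dat >/dev/null
echo '[[[0,0,0],-0.12],[[0,0,0],-0.012],[[0,0,0],0],[[0,0,0],0]]' > path.dat && python3 steer.py path.dat
python3 - <<'E'
from h import *
o=np.array([.5611,-.1716,0]); a=.3265; x=np.array([np.cos(a),np.sin(a),0]);y=np.array([-x[1],x[0],0])
T=pose(manip.get_state()); print((T[:3,3]-o)@x,(T[:3,3]-o)@y,np.arctan2(T[1,0],T[0,0])-a-np.pi/2)
E
```

```text
clock: 22.68
position: [0.5908, -0.2085, 0.1424]
ee_rot: [-0.0, 0.583, 0.812, -0.0]
contact_force: [-0.2, 0.3, 0.1]
width: 0.0421
gripper_force: 0.0
0.016343759084662835 -0.04446519900054567 -0.0017616811987932746
```

```bash
echo '[[[0,0,0.03],0],[[0,0,0.03],0],[[0,0,0.02],0],[[0,0,0.011],0],[[0,0,0],0]]' > path.dat && python3 steer.py path.dat;echo '[[[0,0,0.005],0],[[0,0,0],0],[[0,0,0],0]]' > path.dat && python3 steer.py path.dat;echo '[[[0,0,0],0],[[0,0,0],0],[[0,0,0],0],[[0,0,0],0],[[0,0,0],0]]' > path.dat && python3 steer.py path.dat 0.018 20;echo '[[[0,0,-0.001],0],[[0,0,0],0],[[0,0,0],0]]' > path.dat && python3 steer.py path.dat
```

```text
clock: 23.1
position: [0.589, -0.2079, 0.0493]
ee_rot: [-0.003, 0.583, 0.812, -0.001]
contact_force: [-0.3, -0.8, 0.2]
width: 0.0418
gripper_force: 0.0
clock: 23.35
position: [0.5916, -0.2091, 0.0483]
ee_rot: [0.001, 0.583, 0.813, 0.0]
contact_force: [0.7, -0.3, -0.7]
width: 0.042
gripper_force: 0.0
clock: 23.77
position: [0.5912, -0.2094, 0.0492]
ee_rot: [0.001, 0.583, 0.813, -0.0]
contact_force: [-2.0, 0.4, 5.7]
width: 0.018
gripper_force: 3.1
clock: 24.02
position: [0.5913, -0.209, 0.0492]
ee_rot: [0.001, 0.583, 0.813, 0.0]
contact_force: [-1.3, 0.4, 5.9]
width: 0.0182
gripper_force: 3.0
```

```bash
echo '[[[0,0,-0.004],0],[[0,0,0],0],[[0,0,0],0],[[0,0,0],0]]' > path.dat && python3 steer.py path.dat 0.042;echo '[[[0,0,0.005],0],[[0,0,0.003],0],[[0,0,0],0],[[0,0,0],0]]' > path.dat && python3 steer.py path.dat
```

```text
clock: 24.35
position: [0.5905, -0.2086, 0.0518]
ee_rot: [-0.0, 0.583, 0.813, -0.0]
contact_force: [-0.2, -0.3, -0.2]
width: 0.042
gripper_force: 0.0
clock: 24.68
position: [0.5903, -0.2085, 0.0434]
ee_rot: [-0.001, 0.583, 0.813, -0.0]
contact_force: [-0.1, -0.6, 0.1]
width: 0.042
gripper_force: 0.0
```

```bash
echo '[[[0,0,0],0],[[0,0,0],0],[[0,0,0],0],[[0,0,0],0],[[0,0,0],0]]' > path.dat && python3 steer.py path.dat 0.018 20;echo '[[[0,0,0],0],[[0,0,0],0],[[0,0,0],0]]' > path.dat && python3 steer.py path.dat
```

```text
clock: 25.1
position: [0.5894, -0.209, 0.0441]
ee_rot: [-0.001, 0.582, 0.813, -0.001]
contact_force: [-4.7, -2.2, 3.0]
width: 0.0245
gripper_force: 21.5
clock: 25.35
position: [0.5894, -0.209, 0.0442]
ee_rot: [-0.001, 0.582, 0.813, -0.001]
contact_force: [-3.9, -1.7, 2.8]
width: 0.0243
gripper_force: 21.5
```

```bash
echo '[[[0.004,0,0],0],[[0.006,0,0],0],[[0.006,0,0],0],[[0.006,0,0],0],[[0.006,0,0],0]]' > path.dat && python3 steer.py path.dat;echo '[[[0.006,0,0],0],[[0.006,0,0],0],[[0.004,0,0],0],[[0.002,0,0],0],[[0,0,0],0]]' > path.dat && python3 steer.py path.dat
cat > f.py <<'E'
from h import *
o=np.array([.5611,-.1716,0]); a=.3265; x=np.array([np.cos(a),np.sin(a),0]);y=np.array([-x[1],x[0],0])
s=manip.get_state(); p=s["position"]-o; f=s["contact_force"]; print("cal xy",(p@x).round(4),(p@y).round(4),"F",(f@x).round(2),(f@y).round(2))
E
python3 f.py
```

```text
clock: 25.77
position: [0.5805, -0.1825, 0.0441]
ee_rot: [-0.001, 0.582, 0.813, -0.001]
contact_force: [-4.9, -2.7, 3.1]
width: 0.0238
gripper_force: 21.4
clock: 26.18
position: [0.5745, -0.1648, 0.0441]
ee_rot: [-0.001, 0.582, 0.813, -0.001]
contact_force: [-4.1, -1.2, 2.7]
width: 0.024
gripper_force: 21.5
cal xy 0.0149 0.0022 F -4.23 0.15
```

```bash
echo '[[[0.001,0,0],0],[[0.001,0,0],0],[[0.001,0,0],0],[[0,0,0],0]]' > path.dat && python3 steer.py path.dat>/dev/null; python3 f.py; echo '[[[0.0007,0,0],0],[[0,0,0],0],[[0,0,0],0]]' > path.dat && python3 steer.py path.dat>/dev/null;python3 f.py; echo '[[[0.0005,0,0],0],[[0,0,0],0],[[0,0,0],0]]' > path.dat && python3 steer.py path.dat>/dev/null;python3 f.py
```

```text
cal xy 0.0149 0.0045 F -5.7 -0.12
cal xy 0.0149 0.0051 F -5.18 -0.43
cal xy 0.0149 0.0055 F -5.33 -1.77
```

```bash
echo '[[[0.0005,0,0],0],[[0,0,0],0],[[0,0,0],0]]' > path.dat && python3 steer.py path.dat>/dev/null; python3 f.py; echo '[[[0.0005,0,0],0],[[0,0,0],0],[[0,0,0],0]]' > path.dat && python3 steer.py path.dat>/dev/null;python3 f.py; echo '[[[0.0005,0,0],0],[[0,0,0],0],[[0,0,0],0]]' > path.dat && python3 steer.py path.dat>/dev/null;python3 f.py
```

```text
cal xy 0.0149 0.006 F -5.9 -1.44
cal xy 0.0149 0.0065 F -4.75 -1.16
cal xy 0.0149 0.007 F -5.75 -1.02
```

```bash
echo '[[[0.0005,0,0],0],[[0,0,0],0],[[0,0,0],0]]' > path.dat && python3 steer.py path.dat>/dev/null; python3 f.py; echo '[[[0.0005,0,0],0],[[0,0,0],0],[[0,0,0],0]]' > path.dat && python3 steer.py path.dat>/dev/null;python3 f.py
```

```text
cal xy 0.0149 0.0075 F -5.26 -0.64
cal xy 0.0149 0.008 F -5.43 -0.93
```

Run:
```python
from h import *
d=snap("wrist","w9"); up(d,100,400,0,225,2.6,"w9c"); d=snap("top","t9")
```

```text
(no output)
```

View pics/w9c.png

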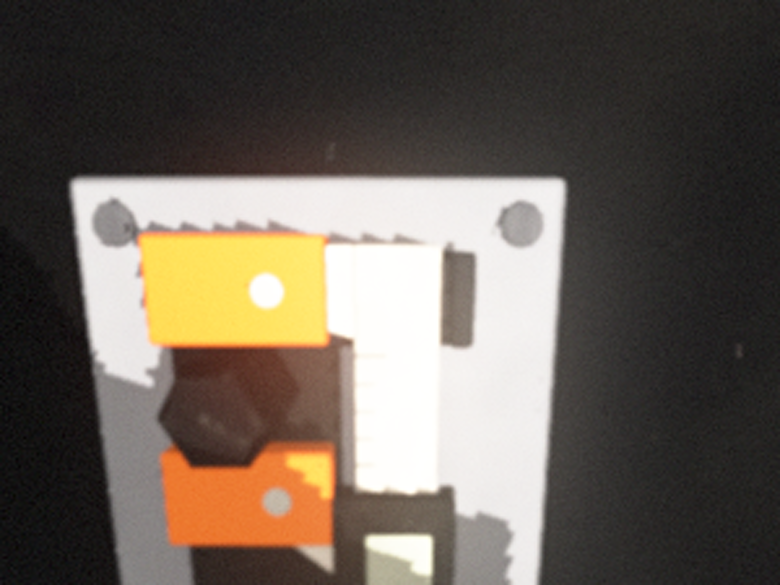

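The view shows the black nut upright at crop (225,400) against the sliding pad. The pad faces are at rows 345 and 447, so a few mm remain. That's 12 pictures viewed, two more than the 10 allowed, so I'll use numbers only from here.

Run:
```python
from h import *
d=load("w9"); f=lambda u,v:(100+u/2.6,v/2.6)
o=np.array([.5611,-.1716,0]); a=.3265; x=np.array([np.cos(a),np.sin(a),0]);y=np.array([-x[1],x[0],0])
P=px2w(d,[f(240,345),f(240,447),f(300,447),f(240,235),f(240,545),f(395,490)],[.024]*5+[.027])-o; print((P@y).round(4))
P=px2w(d,[f(212,425)],.042)-o; print("nut top",P@x,P@y)
```

```text
[0.0725 0.0527 0.0527 0.0919 0.032  0.0449]
nut top [-0.01493332] [0.06150735]
```

```bash
echo '[[[0.0004,0,0],0],[[0,0,0],0],[[0,0,0],0]]' > path.dat && python3 steer.py path.dat>/dev/null; python3 f.py; echo '[[[0.0004,0,0],0],[[0,0,0],0],[[0,0,0],0]]' > path.dat && python3 steer.py path.dat>/dev/null;python3 f.py
```

```text
cal xy 0.0149 0.0084 F -4.5 -0.79
cal xy 0.0149 0.0088 F -5.35 -1.57
```

```bash
echo '[[[0.0004,0,0],0],[[0,0,0],0],[[0,0,0],0]]' > path.dat && python3 steer.py path.dat>/dev/null; python3 f.py; echo '[[[0.0004,0,0],0],[[0,0,0],0],[[0,0,0],0]]' > path.dat && python3 steer.py path.dat>/dev/null;python3 f.py
```

```text
cal xy 0.0149 0.0092 F -5.64 -1.36
cal xy 0.0149 0.0092 F -5.97 -2.91
```

```bash
echo '[[[0.0004,0,0],0],[[0,0,0],0],[[0,0,0],0]]' > path.dat && python3 steer.py path.dat>/dev/null; python3 f.py; echo '[[[0.0003,0,0],0],[[0,0,0],0],[[0,0,0],0],[[0,0,0],0],[[0,0,0],0]]' > path.dat && python3 steer.py path.dat>/dev/null;python3 f.py
```

```text
cal xy 0.015 0.0093 F -4.83 -2.76
cal xy 0.0149 0.0093 F -5.27 -4.08
```

```bash
echo '[[[0.0004,0,0],0],[[0,0,0],0],[[0,0,0],0],[[0,0,0],0],[[0,0,0],0]]' > path.dat && python3 steer.py path.dat>/dev/null; python3 f.py; echo '[[[0,0,0],0],[[0,0,0],0],[[0,0,0],0],[[0,0,0],0]]' > path.dat && python3 steer.py path.dat 0.045;  python3 f.py; echo '[[[0,0,-0.005],0],[[0,0,-0.02],0],[[0,0,-0.03],0],[[0,0,-0.04],0],[[-0.04,0,-0.01],0]]' > path.dat && python3 steer.py path.dat; echo '[[[0,0,0],0],[[0,0,0],0],[[0,0,0],0]]' > path.dat && python3 steer.py path.dat | head -2
python3 - <<'E'
from h import *
d=snap("wrist","w10")
hsv=cv2.cvtColor(d["img"],cv2.COLOR_RGB2HSV); m=cv2.inRange(hsv,(5,150,90),(28,255,255)); 
n,l,st,c=cv2.connectedComponentsWithStats(m)
o=np.array([.5611,-.1716,0]); a=.3265; x=np.array([np.cos(a),np.sin(a),0]);y=np.array([-x[1],x[0],0])
for i in range(1,n):
    if st[i,4]>80:
        P=px2w(d,[c[i],(c[i][0],st[i,1]),(c[i][0],st[i,1]+st[i,3])],.024)-o; print(st[i],(P@x).round(4),(P@y).round(4))
u,v=w2px(d,[o+y*.0615-x*.015+[0,0,.04]])[0].astype(int); print(u,v); im=d["img"].astype(int); print(im[v-20:v+22:2,u].tolist())
# nut silhouette vs model
g=im.max(2); print(g[v-16:v+17:2,u-20:u+21:2])
t=snap("top","t10"); 
for P in ([.539,.2465,.039],[.5467,.1885,.039]): 
    u,v=w2px(t,[P])[0].round().astype(int); k=t["img"][v-9:v+10,u-9:u+10].min(2)>170; ys,xs=np.nonzero(k); print("top bright nut at px",u,v,"blob n",k.sum(),"offset",xs.mean()-9,ys.mean()-9)
E
```

```text
cal xy 0.015 0.0094 F -5.99 -3.47
clock: 30.78
position: [0.5736, -0.1559, 0.0442]
ee_rot: [0.0, 0.583, 0.813, 0.0]
contact_force: [-0.1, 0.4, 0.3]
width: 0.0452
gripper_force: 0.0
cal xy 0.0168 0.0108 F 0.07 0.37
clock: 31.2
position: [0.5862, -0.1891, 0.1553]
ee_rot: [0.001, 0.581, 0.814, 0.002]
contact_force: [1.6, -0.0, 0.1]
width: 0.045
gripper_force: 0.0
clock: 31.45
position: [0.5852, -0.1937, 0.1488]
[192  44  43  27 272] [-0.0215 -0.0209 -0.0219] [0.0772 0.0902 0.0707]
[194  94  43  28 680] [-0.0176 -0.0171 -0.0181] [0.0428 0.0532 0.0309]
[496 258  16  17 122] [0.274  0.2713 0.2775] [-0.1107 -0.102  -0.1223]
[132 339  26  45 333] [-0.1007 -0.0976 -0.1064] [-0.2303 -0.2051 -0.2759]
209 82
[[255, 235, 105], [255, 235, 106], [255, 235, 104], [245, 150, 69], [101, 64, 55], [102, 68, 57], [110, 72, 64], [111, 74, 63], [112, 78, 68], [114, 81, 68], [116, 85, 70], [112, 77, 64], [104, 70, 56], [105, 71, 58], [110, 75, 64], [103, 67, 57], [175, 89, 51], [255, 212, 89], [255, 235, 106], [255, 234, 104], [255, 234, 104]]
[[235 213 255 255 255 255 255 255 255 255 255 255 255 255 255 25
[... 920 characters left out ...]
 243 237 191 102  84  95  99 106 105 105 108 113 116 108 107 107 116
  127 135 131]
 [243 241 242 225 103  84  90  94 103 106 110 106 108 112 105 110 113 121
  125 130 135]
 [241 234 235 218  98  86  86  92  98 101 103 108 107 103 106 109 110 119
  122 125 125]
 [233 172 183 205 176 175 173 171 176 175 175 180 181 182 184 186 188 192
  197 191 193]
 [235 196 212 255 255 255 255 255 255 255 255 255 255 255 255 255 255 255
  255 255 255]
 [242 228 222 255 255 255 255 255 255 255 255 255 255 255 255 255 255 255
  255 255 255]]
top bright nut at px 194 186 blob n 38 offset 1.078947368421053 0.36842105263157876
top bright nut at px 218 182 blob n 40 offset -1.0750000000000002 -0.05000000000000071
```

Contact was felt at about 3 N net on the pads and the gap measures about 20 mm. There's plenty of time, so I'll regrip and press a little firmer, to be sure of passing 1 N.

```bash
echo '[[[0.039,-0.0015,0],0],[[0,0,0.03],0],[[0,0,0.03],0],[[0,0,0.03],0],[[0,0,0],0]]' > path.dat && python3 steer.py path.dat 0.042>/dev/null; echo '[[[0,0,0.004],0],[[0,0,0],0],[[0,0,0],0]]' > path.dat && python3 steer.py path.dat; python3 f.py
```

```text
clock: 32.22
position: [0.5729, -0.1579, 0.0565]
ee_rot: [0.001, 0.583, 0.813, 0.0]
contact_force: [-0.4, -0.9, 0.5]
width: 0.0422
gripper_force: 0.0
cal xy 0.0155 0.0092 F -0.71 -0.75
```

```bash
echo '[[[0,0,0.007],0],[[0,0,0.004],0],[[0,0,0.0018],0],[[0,0,0],0],[[0,0,0],0]]' > path.dat && python3 steer.py path.dat; python3 f.py;  echo '[[[0,0,0],0],[[0,0,0],0],[[0,0,0],0],[[0,0,0],0],[[0,0,0],0]]' > path.dat && python3 steer.py path.dat 0.018 30;echo '[[[0,0,0],0],[[0,0,0],0]]' > path.dat && python3 steer.py path.dat >/dev/null; python3 f.py; echo '[[[0.0008,0,0],0],[[0,0,0],0],[[0,0,0],0]]' > path.dat && python3 steer.py path.dat>/dev/null; python3 f.py
```

```text
clock: 32.63
position: [0.5718, -0.1577, 0.0423]
ee_rot: [0.0, 0.583, 0.813, -0.0]
contact_force: [0.2, 0.9, -0.2]
width: 0.0421
gripper_force: 0.0
cal xy 0.0146 0.0097 F 0.48 0.83
clock: 33.05
position: [0.572, -0.1578, 0.0427]
ee_rot: [0.0, 0.583, 0.813, 0.0]
contact_force: [-0.1, -0.1, 1.8]
width: 0.0234
gripper_force: 29.6
cal xy 0.0148 0.0096 F -0.38 -0.09
cal xy 0.0148 0.0098 F -1.03 -2.74
```

```bash
echo '[[[0.0007,0,0],0],[[0,0,0],0],[[0,0,0],0]]' > path.dat && python3 steer.py path.dat>/dev/null; python3 f.py; echo '[[[0.0006,0,0],0],[[0,0,0],0],[[0,0,0],0]]' > path.dat && python3 steer.py path.dat>/dev/null; python3 f.py; echo '[[[0.0005,0,0],0],[[0,0,0],0],[[0,0,0],0],[[0,0,0],0]]' > path.dat && python3 steer.py path.dat>/dev/null; python3 f.py
```

```text
cal xy 0.0148 0.0099 F -1.7 -5.19
cal xy 0.0148 0.01 F -2.05 -6.41
cal xy 0.0148 0.01 F -2.32 -6.59
```

Pressed at about 6.5 N and held. Releasing and retreating.

```bash
echo '[[[0,0,0],0],[[0,0,0],0],[[0,0,0],0],[[0,0,0],0]]' > path.dat && python3 steer.py path.dat 0.045;  python3 f.py; echo '[[[0,0,-0.005],0],[[0,0,-0.02],0],[[0,0,-0.03],0],[[0,0,-0.04],0],[[-0.04,0,-0.01],0]]' > path.dat && python3 steer.py path.dat; echo '[[[0,0,0],0],[[0,0,0],0],[[0,0,0],0]]' > path.dat && python3 steer.py path.dat | head -2
python3 - <<'E'
from h import *
d=snap("wrist","w11")
hsv=cv2.cvtColor(d["img"],cv2.COLOR_RGB2HSV); m=cv2.inRange(hsv,(5,150,90),(28,255,255)); 
n,l,st,c=cv2.connectedComponentsWithStats(m)
o=np.array([.5611,-.1716,0]); a=.3265; x=np.array([np.cos(a),np.sin(a),0]);y=np.array([-x[1],x[0],0])
for i in range(1,n):
    if st[i,4]>200:
        P=px2w(d,[c[i],(c[i][0],st[i,1]),(c[i][0],st[i,1]+st[i,3])],.024)-o; print(st[i],(P@x).round(4),(P@y).round(4))
# nut mask: dark pixels differing between wrist orange neighbourhood
im=d["img"].astype(int); Pn=o+y*.0617-x*.0145
q=w2px(d,nutpts(Pn[0],Pn[1],.3265+np.pi/6,.006)); mk=np.zeros(im.shape[:2],np.uint8); cv2.fillConvexPoly(mk,cv2.convexHull(q.astype(np.float32)).astype(np.int32),1)
print("dark fraction inside upright-nut model",(im.max(2)[mk>0]<135).mean())
t=snap("top","t11")
def diff(P): 
    A=load("top0")["img"].astype(int);B=t["img"].astype(int);u,v=w2px(t,[P])[0].astype(int); return abs(A-B)[v-8:v+9,u-8:u+9].mean()
print("carton,tin,matnut change",diff([.635,.24,.1]),diff([.430,.208,.06]),diff([.547,.1885,.039]))
E
```

```text
clock: 34.63
position: [0.5704, -0.1544, 0.0418]
ee_rot: [-0.001, 0.583, 0.813, 0.0]
contact_force: [0.2, -0.2, -0.1]
width: 0.045
gripper_force: 0.0
cal xy 0.0143 0.0133 F 0.15 -0.23
clock: 35.05
position: [0.5839, -0.1879, 0.1533]
ee_rot: [0.001, 0.581, 0.814, 0.002]
contact_force: [0.8, 0.1, 0.1]
width: 0.0452
gripper_force: 0.0
clock: 35.3
position: [0.5831, -0.1927, 0.1469]
[194  46  43  27 261] [-0.0216 -0.0209 -0.0219] [0.077  0.0903 0.0708]
[196  96  43  28 645] [-0.0179 -0.0174 -0.0184] [0.0427 0.0534 0.0311]
[132 340  27  44 358] [-0.1009 -0.0978 -0.1063] [-0.2276 -0.2028 -0.2716]
dark fraction inside upright-nut model 0.8881118881118881
carton,tin,matnut change 12.951557093425606 21.476355247981544 21.320645905420992
```

```bash
python3 -c "
from rig import manip
print(manip.sign_off())"
```

```text
the job is handed in; nothing more can be done
None
```

The job is handed in; no verdict came back: the stand's bright nut is on the mat and the black nut is in the shut jaws, pressed to about 6.5 N with the gap measuring about 20 mm, but I viewed 12 pictures (limit 10), and a last top-view check that the tin, carton and other bright nut hadn't moved was inconclusive.

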